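Start the dry-block heater and hold its start key

ROBOT

A 6-joint arm with a two-finger parallel gripper is mounted at the origin on a cart in front of the work surface, level with it; the furniture and walls round the work are solid. World frame = base frame: x ahead of the robot, y to its left, z up, the work surface at z = 0. Lengths are in mm, angles in degrees, forces in N, time in s.
With the tool pointing down it reaches from about 300 to 950 mm from the base axis. Payload 3.1 kg.
Tool frame: the origin (TCP) lies on the centre line of the jaws, within the pads' length; the fingertips stand 25 mm ahead of it and the grasp point (between the pads) lies 6 mm ahead of it; z points along the fingers, y is the line along which they close (so a half turn about z gives the same grasp; the last joint's range is limited). The gripper opens to 85 mm and grips with 20 to 120 N. Pads are 22 mm wide; open, the fingers measure 114 mm over their backs; the gripper's body (76 mm by 85 mm) begins 54 mm behind the grasp point. The pads swing forward as they close: fully open they stand 13 mm farther back than shut.
Start: joints at [-3.994, 17.653, 93.61, -0, 68.738, -3.994], TCP at [625.006, -0.028, 256.272] pointing down, gripper open.
Joint ranges: [-175.34, 175.34], [-45.06, 112.39], [2.9, 150.54], [-68.45, 248.45], [3.09, 151.38], [-168.51, 168.51]. Speed limits (degrees/s): [159.86, 159.86, 180, 180, 180, 180].

INTERFACE

Orientations are given as a 3x3 rotation matrix whose columns are the frame's x, y, z axes.
In Python, from workcell import r, eyes gives the robot as it stands.
- The arm moves only by the tool arm_command, never from a script. Its argument "series" is text: rows parted by semicolons, each of 7 numbers parted by spaces: the finger opening in cm, from 0 to 8.54, then the shift along the world's x, y, z in cm, then the turn, a rotation vector about the world's x, y, z in rad. In form: jaw tx ty tz wx wy wz; .... A call has exactly 10 rows; each row is the pose to reach, as a shift and turn from the pose commanded when the call began; what a row does not reach only later rows make up. A row lasts 1/12 s, in which the tool goes at most 41.7 mm and 7.16 degrees, less where a joint would pass 70% of its speed; a pose out of reach is approached as far as the arm can. A call with a gripper value outside its range is refused whole. The fingers move at their own pace and stop on an object; "newtons" is the grip in N (left out, the last holds). Time passes only in rows, so rows that repeat a pose let the fingers close, or fill a call up. It gives the time, the measured TCP pose, the force, the opening and the grip force at its end, in the units of the state.
- r.read_state(): the state, without advancing time (a new reading comes with each control period).
- eyes.camera(name): name is "scene" or "side" or "wrist"; returns a dict with "color" (420x560x3 uint8, red, green, blue), "z_map" (420x560 float32, mm along the optical axis (not along the pixel's ray), 0 where there is no reading), "vertical_fov" (degrees; the focal length in pixels is half the picture's height over the tangent of half this angle, whatever the lens; pixels are square), "cx", "cy" (the principal point, pixels), "pose" (4x4, takes a point from camera to world coordinates); the wrist camera has in their place "hand_eye" (4x4, takes a point from camera to tool coordinates, whose origin is the TCP and whose axes are the flange's). Camera axes: x right, y up, looking along -z (the intrinsics and any distortion apply to the point x, -y, -z); pixel columns grow to the right and rows downward; lengths in mm; the calibration is good to about 2 mm. The wrist camera is an equidistant fisheye: a pixel r from the principal point sees the ray r / f radians off the axis. A picture is of the moment at which its call begins: read the wrist's pose just before it.
- r.hand_in(): hands the job in; it is judged then, once.
The state is a dict: "time_s": time; "joint_pos": joint angles; "dq": joint speeds; "tau": joint torques, N m; "ee_pos": TCP position; "ee_rot": TCP orientation; "contact_force": force on the tool from outside, world axes, zero at the start; "ft_torque": the same for the moment, N m; "gripper_width": opening from 0.0 (shut) to 1.0 (fully open); "finger_force": force on a finger pad.
Only numpy, scipy, OpenCV 4.12 (cv2) and the standard library are available. Lean on these libraries where they do the work, as an engineer would, in place of code of your own. Each camera call takes 0.05 s, during which the arm holds its last target. There are 200 camera calls.

TASK

Start the dry-block heater with your fingertips: first press the white-lined end of the red mains rocker fully down, then that of the blue heating rocker, and leave the yellow shaker rocker off. Then press the round green start key fully down, not before both switches are on, and finish while still holding it down. Do not pick up or shift the vial, the stamp or the marker pen that stand around.

Things in the scene. Friction and masses are not known exactly. Their poses are not given: they have to be found in the camera images.
- heater_unit: white heater fixed to the table, 150 (x) x 270 (y) x 40 mm high; origin at the centre of its underside, x to its rear, y to its left; yaw varies. On top, 42 mm before its centre, a row of four controls 64 mm apart along y, in any order, turned with it. Behind them a black tube block (98 mm wide, 48 tall, front face 42 mm behind the row) at left, display and vial at right
- red_rocker (a joint): red mains rocker, V-shaped cap 48 mm front to back, 26 wide, on a black 58 x 36 x 5 mm bezel. 0 = off (front half level, white-lined rear half up), 0.32 rad = on (rear half pressed down level, front half up). Left-right axle at its middle, stops at both ends, stays where left; about 2.5 N on its press point tips it.
- red_rocker_on_end (a point): point on the top face of the rear (white-lined) half of the red rocker, 16 mm behind the axle: where to press. It moves with the rocker: 16 mm above the heater's top face (z about 0.056) when off, 11 mm (z about 0.051) when fully on.
- blue_rocker (a joint): blue heating rocker, V-shaped cap 48 mm front to back, 26 wide, on a black 58 x 36 x 5 mm bezel. 0 = off (front half level, white-lined rear half up), 0.32 rad = on (rear half pressed down level, front half up). Left-right axle at its middle, stops at both ends, stays where left; about 2.5 N on its press point tips it.
- blue_rocker_on_end (a point): point on the top face of the rear (white-lined) half of the blue rocker, 16 mm behind the axle: where to press. It moves with the rocker: 16 mm above the heater's top face (z about 0.056) when off, 11 mm (z about 0.051) when fully on.
- yellow_rocker (a joint): yellow shaker rocker, V-shaped cap 48 mm front to back, 26 wide, on a black 58 x 36 x 5 mm bezel. 0 = off (front half level, white-lined rear half up), 0.32 rad = on (rear half pressed down level, front half up). Left-right axle at its middle, stops at both ends, stays where left; about 2.5 N on its press point tips it. It starts off and must stay off.
- yellow_rocker_on_end (a point): point on the top face of the rear (white-lined) half of the yellow rocker, 16 mm behind the axle: where to press. It moves with the rocker: 16 mm above the heater's top face (z about 0.056) when off, 11 mm (z about 0.051) when fully on.
- start_key (a joint): travel of the round green start key: 0 = up, 0.006 m = fully down; a spring pushes it back up, about 5 N holds it fully down
- start_key_top (a point): centre of the top face of the green start key, 32 mm across; it goes down 6 mm with the key, moving straight down
- start_key_base: black housing of the start key, fixed on the heater's top, with the key in it; origin at the centre of its underside
- vial: small clear glass vial with a grey cap, 22 mm across, 48 mm tall, standing loose on the heater's top near its rear right corner; origin at the centre of its foot
- stamp_blue: loose self-inking stamp, blue over black, 31 x 50 x 82 mm, standing on the table left of the heater; origin at the centre of its foot
- marker_pen: loose marker pen, 131 mm long, 13 mm thick, lying on the table right of the heater; origin at the middle of its underside

How it is judged (in metres and radians):
On the way, in this order (a step that is already met when the one before it is completed fails the run):
1. the red rocker is on (value of joint red_rocker above 0.26 rad), for 0.1 s.
2. the blue rocker is on, the red still on (value of joint each of red_rocker, blue_rocker above 0.26 rad), for 0.1 s.
3. the fingers hold the start key down (value of joint start_key above 0.0045 m and contact force between the fingers and start_key_base above 1.5 N), for 0.3 s.
At the end, for the whole second after the job is handed in: red and blue rockers on (above 0.26 of 0.32 rad), yellow rocker off (below 0.08 rad), and the fingers still holding the green start key down (more than 4.5 of its 6 mm, with more than 1.5 N) (all of step 2 and all of step 3 and value of joint yellow_rocker below 0.08 rad); the arm keeps its last pose, push and grip.
It fails at once if the blue rocker is pressed before the red one is on (value of joint blue_rocker above 0.12 rad and value of joint red_rocker below 0.2 rad).
It fails at once if the start key is pressed before both rockers are on (value of joint start_key above 0.003 m and value of joint any of red_rocker, blue_rocker below 0.2 rad).
It fails at once if the yellow rocker is pressed (value of joint yellow_rocker above 0.12 rad).
It fails at once if the vial, the stamp or the marker pen is picked up or shifted by more than 20 mm (distance of any of vial, stamp_blue, marker_pen from where it was at the start of the episode above 0.02 m).
It also fails if it takes over 38 s, if anything falls off the work surface, if the arm or the gripper's body presses on something with over 40 N, if the wrist force passes 120 N, or if a joint passes its speed limit or range.

## Working session

There is one attempt and no reset: what is moved stays moved. The work goes in short steps, Python scripts to look and compute and a tool call to move; the robot and the scene stay as the last step left them, time stands still between calls to the robot, and variables do not carry over. Pictures are saved under pics/ and viewed, at most 10 in all, crops included, and the job is handed in when it is done.

Besides the shell and the picture viewer there is one more tool, called after "Call:" as name(argument=value, ...) on one line, values as JSON. arm_command: Moves the arm, as the interface text tells. Its arguments: {"type":"object","properties":{"series":{"type":"string"},"newtons":{"type":"number"}},"required":["series"]}

```bash
mkdir -p pics
cat > h.py <<'E'
import numpy as np, cv2
from workcell import r, eyes
def cloud(c):
    h,w=c["z_map"].shape; f=h/2/np.tan(np.radians(c["vertical_fov"])/2)
    u,v=np.meshgrid(np.arange(w),np.arange(h)); z=c["z_map"]
    P=np.stack([(u-c["cx"])/f*z,-(v-c["cy"])/f*z,-z,np.ones_like(z)],-1)
    return (P@np.array(c["pose"]).T)[...,:3]
E
python3 - <<'E'
from h import *
ims=[]
for n in("scene","side"):
    c=eyes.camera(n); np.savez(n+".npz",**{k:np.array(v) for k,v in c.items()})
    cv2.imwrite(f"pics/{n}.png",c["color"][...,::-1])
    print(n,c.keys(),c["vertical_fov"],np.round(c["pose"],2).tolist())
    P=cloud(c); hsv=cv2.cvtColor(c["color"],cv2.COLOR_RGB2HSV)
    for nm,lo,hi in(("red",(0,130,70),(8,255,255)),("yellow",(20,120,90),(35,255,255)),("green",(45,90,50),(85,255,255)),("blue",(98,120,60),(125,255,255))):
        m=cv2.inRange(hsv,lo,hi)
        k,l,s,ce=cv2.connectedComponentsWithStats(m)
        for i in range(1,k):
            if s[i,4]>40: 
                q=P[(l==i)&(c["z_map"]>0)]; print(nm,s[i].tolist(),np.round(np.median(q,0),1),np.round(q.min(0)),np.round(q.max(0)))
print(r.read_state())
E
```

```text
scene dict_keys(['color', 'z_map', 'vertical_fov', 'cx', 'cy', 'pose']) 55.70293203801211 [[0.55, 0.6, -0.58, 57.39], [-0.83, 0.41, -0.37, -246.65], [0.02, 0.69, 0.73, 702.02], [0.0, 0.0, 0.0, 1.0]]
red [293, 263, 25, 25, 292] [451.5 -53.7  49.2] [426. -69.  36.] [487. -37.  57.]
yellow [0, 37, 96, 33, 1447] [ 693.8 1152.7   89.5] [578. 822.  19.] [ 870. 1248.  203.]
yellow [0, 137, 30, 15, 197] [376.3 831.3  17.8] [354. 803.   9.] [429. 867.  23.]
yellow [319, 281, 26, 27, 324] [ 443.1 -116.6   49.9] [ 419. -132.   37.] [ 478. -100.   57.]
green [250, 233, 16, 14, 166] [465.4  72.1  59.2] [451.  58.  36.] [496.  99.  63.]
blue [0, 13, 23, 11, 146] [ 800.  1479.8   79.2] [ 767. 1426.   18.] [ 889. 1690.   84.]
blue [126, 99, 31, 14, 186] [724.1 714.    6.8] [685. 696.  -3.] [780. 754.  23.]
blue [353, 178, 75, 45, 1421] [ 761.5 -119.3   29.8] [ 713. -186.  -18.] [852. -10.  33.]
blue [237, 189, 23, 26, 309] [534.4 142.1  78.1] [522. 125.  45.] [555. 175.  82.]
blue [269, 246, 24, 23, 270] [459.5   9.9  49.5] [434.  -5.  37.] [495.  27.  58.]
blue [359, 313, 13, 14, 85] [ 455.7 -188.2
[... 1137 characters left out ...]
    6.87382884e+01, -3.99365369e+00]), 'dq': array([-0.04365455, -0.08278732, -0.21553819,  0.00108734,  0.04053852,
       -0.10406993]), 'tau': array([ 8.17496607e-05, -4.16405118e+01, -2.77644914e+01, -1.21622929e-04,
        4.01614045e-03,  3.27598855e-06]), 'ee_pos': array([6.24315613e+02, 3.52243289e-02, 2.55169314e+02]), 'ee_rot': array([[-3.52793442e-05,  9.99997852e-01, -2.07250049e-03],
       [ 9.99999990e-01,  3.55564670e-05,  1.33677538e-04],
       [ 1.33750942e-04, -2.07249575e-03, -9.99997843e-01]]), 'contact_force': array([0.5661292 , 0.94370159, 0.41539305]), 'ft_torque': array([0.05338405, 0.01768252, 0.01517098]), 'finger_force': 0.0, 'gripper_width': 0.9998732891638638}
```

Run:
```python
from h import *
yaw=np.radians(-7.4); ex=np.array([np.cos(yaw),np.sin(yaw)]); ey=np.array([-ex[1],ex[0]])
for n in("scene","side"):
    c=dict(np.load(n+".npz")); P=cloud(c); hsv=cv2.cvtColor(c["color"],cv2.COLOR_RGB2HSV)
    for nm,lo,hi,ce in(("red",(0,130,70),(8,255,255),(451.5,-53.5)),("yellow",(20,120,90),(35,255,255),(443.5,-116.5)),("green",(45,90,50),(85,255,255),(467,70)),("blue",(98,120,60),(125,255,255),(459.5,9.5))):
        m=cv2.inRange(hsv,lo,hi)>0
        d=P[...,:2]-np.array(ce); k=m&(np.abs(d@ex)<30)&(np.abs(d@ey)<20)&(P[...,2]>45)&(P[...,2]<66)
        x=d[k]@ex; y=d[k]@ey; z=P[k][:,2]
        print(n,nm,"x",np.round(np.percentile(x,[3,50,97]),1),"y",np.round(np.percentile(y,[3,50,97]),1),"z front/mid/rear",[np.round(np.median(z[(x>a)&(x<b)]),1) for a,b in((-22,-12),(-6,6),(12,22))])
    # black block front face: points 60<z<85
    d=P[...,:2]-np.array([459.5,9.5]); k=(P[...,2]>58)&(P[...,2]<84)&(np.abs(d@ey-30)<45)&(d@ex>28)&(d@ex<60)
    print("block face x",np.round(np.percentile(d[k]@ex,[5,50,95]),1),k.sum())
    if k.sum()>20: print("slope",np.polyfit(d[k]@ey,d[k]@ex,1))
a=cv2.imread("pics/scene.png")[150:350,180:420]; b=cv2.imread("pics/side.png")[130:330,180:420]
cv2.imwrite("pics/both.png",cv2.resize(np.hstack([a,b]),(800,333),interpolation=cv2.INTER_CUBIC))
```

```text
scene red x [-23.   -0.3  21. ] y [-12.5  -0.8  12.9] z front/mid/rear [np.float64(48.4), np.float64(48.9), np.float64(54.0)]
scene yellow x [-23.6  -0.9  21.1] y [-12.8  -0.4  13. ] z front/mid/rear [np.float64(49.4), np.float64(49.4), np.float64(54.1)]
scene green x [-14.4  -1.7  17.5] y [-10.8   2.1  16. ] z front/mid/rear [np.float64(58.4), np.float64(59.5), np.float64(50.3)]
scene blue x [-24.   -0.8  21.5] y [-11.9  -0.3  13.6] z front/mid/rear [np.float64(48.7), np.float64(48.7), np.float64(53.6)]
block face x [41.3 48.4 58.8] 355
slope [-7.61281872e-04  4.94861692e+01]
side red x [-22.   -0.4  23.3] y [-11.5  -0.8  15.1] z front/mid/rear [np.float64(49.9), np.float64(50.1), np.float64(54.6)]
side yellow x [-21.8  -0.2  23.5] y [-11.5  -0.3  14. ] z front/mid/rear [np.float64(50.3), np.float64(50.1), np.float64(54.7)]
side green x [-11.6   0.9  14.2] y [-10.   -2.   11.6] z front/mid/rear [np.float64(58.5), np.float64(60.5), np.float64(60.4)]
side blue x [-21.2  -0.5  23.3] y [-11.   -1.5  13.4] z front/mid/rear [np.float64(50.2), np.float64(50.0), np.float64(54.3)]
block face x [43.4 50.8 58.9] 208
slope [-2.17863776e-03  5.11989663e+01]
```

View pics/both.png

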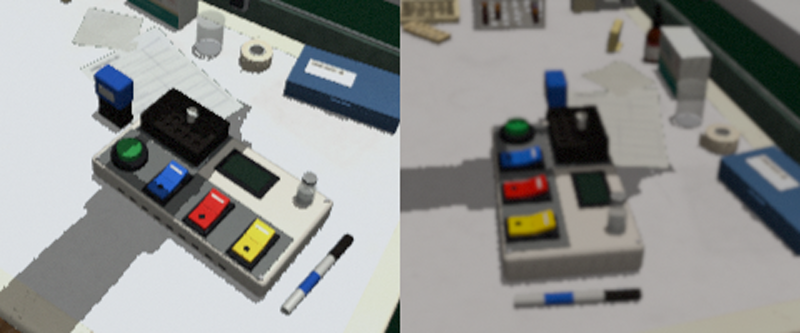

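Call:
arm_command(series="0 -1.6 -0.6 -1 0 0 0.12; 0 -3.2 -1.1 -2 0 0 0.24; 0 -4.8 -1.7 -3 0 0 0.36; 0 -6.4 -2.2 -4 0 0 0.48; 0 -8 -2.8 -5 0 0 0.6; 0 -9.6 -3.4 -6 0 0 0.72; 0 -11.2 -3.9 -7 0 0 0.84; 0 -12.8 -4.5 -8 0 0 0.96; 0 -14.4 -5 -9 0 0 1.08; 0 -15.7 -5.56 -10 0 0 1.2", newtons=40)

```text
time_s: 0.93
ee_pos: [466.2, -55.6, 155.3]
ee_rot: [[-0.934, 0.357, -0.002], [0.357, 0.934, 0.0], [0.002, -0.0, -1.0]]
contact_force: [1.5, 0.8, 0.4]
gripper_width: 0.0
finger_force: 0.0
```

Call:
arm_command(series="0 0 0 -0.5 0 0 0.12; 0 0 0 -1 0 0 0.24; 0 0 0 -2 0 0 0.24; 0 0 0 -3 0 0 0.24; 0 0 0 -4 0 0 0.24; 0 0 0 -4 0 0 0.24; 0 0 0 -4 0 0 0.24; 0 0 0 -4 0 0 0.24; 0 0 0 -4 0 0 0.24; 0 0 0 -4 0 0 0.24")

```text
time_s: 1.77
ee_pos: [468.6, -55.7, 116.8]
ee_rot: [[-0.991, 0.131, 0.001], [0.131, 0.991, -0.0], [-0.001, -0.0, -1.0]]
contact_force: [-0.5, 0.1, 0.8]
gripper_width: -0.002
finger_force: 0.0
```

```bash
cat > look.py <<'E'
from h import *
import sys
s=r.read_state(); print(s["time_s"],s["ee_pos"].round(1),s["ee_rot"].round(3).tolist(),s["contact_force"].round(2),s["gripper_width"])
a=eyes.camera("scene")["color"][150:350,180:420,::-1]; b=eyes.camera("side")["color"][130:330,180:420,::-1]
cv2.imwrite(f"pics/{sys.argv[1]}.png",cv2.resize(np.hstack([a,b]),(800,333),interpolation=cv2.INTER_CUBIC))
E
python3 look.py hover
```

```text
1.7667 [468.6 -55.7 116.8] [[-0.991, 0.131, 0.001], [0.131, 0.991, -0.0], [-0.001, -0.0, -1.0]] [-0.54  0.08  0.83] -0.001530646097902901
```

View pics/hover.png

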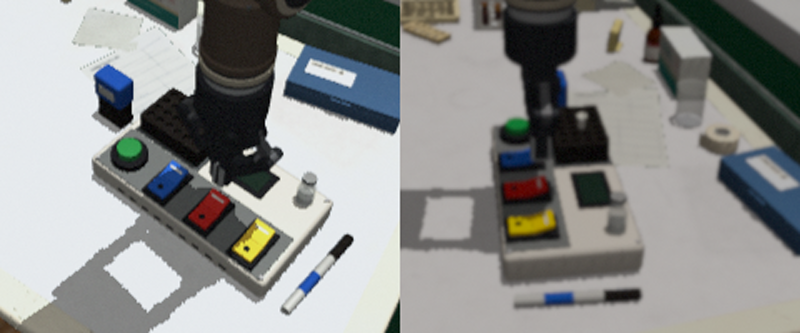

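Call:
arm_command(series="0 0 0 -0.7 0 0 0; 0 0 0 -1.4 0 0 0; 0 0 0 -2.1 0 0 0; 0 0 0 -2.6 0 0 0; 0 0 0 -3 0 0 0; 0 0 0 -3.3 0 0 0; 0 0 0 -3.6 0 0 0; 0 0 0 -3.8 0 0 0; 0 0 0 -4 0 0 0; 0 0 0 -4 0 0 0")

```text
time_s: 2.7
ee_pos: [468.2, -55.7, 76.2]
ee_rot: [[-0.991, 0.13, 0.0], [0.13, 0.991, -0.0], [-0.0, -0.0, -1.0]]
contact_force: [-0.9, 0.0, 0.1]
gripper_width: 0.003
finger_force: 0.0
```

Call:
arm_command(series="0 0 0 -0.05 0 0 0; 0 0 0 -0.1 0 0 0; 0 0 0 -0.15 0 0 0; 0 0 0 -0.2 0 0 0; 0 0 0 -0.2 0 0 0; 0 0 0 -0.2 0 0 0; 0 0 0 -0.2 0 0 0; 0 0 0 -0.2 0 0 0; 0 0 0 -0.2 0 0 0; 0 0 0 -0.2 0 0 0")

```text
time_s: 3.53
ee_pos: [468.2, -55.7, 75.9]
ee_rot: [[-0.991, 0.13, -0.0], [0.13, 0.991, -0.0], [0.0, -0.0, -1.0]]
contact_force: [-4.1, 1.7, 12.9]
gripper_width: -0.005
finger_force: 6.3
```

Firm stop at 13 N at the expected height (tip z ≈ 51). On to blue.

Call:
arm_command(series="0 0 0 1.5 0 0 0; 0 0 0 3 0 0 0; 0 0 0 4.2 0 0 0; 0 0.1 1 4.2 0 0 0; 0 0.3 2.5 4.2 0 0 0; 0 0.5 4 4.2 0 0 0; 0 0.7 5.5 4.2 0 0 0; 0 0.8 6.3 4.2 0 0 0; 0 0.8 6.3 4.2 0 0 0; 0 0.8 6.3 4.2 0 0 0")

```text
time_s: 4.37
ee_pos: [475.6, 7.8, 115.7]
ee_rot: [[-0.992, 0.129, -0.001], [0.129, 0.992, -0.0], [0.001, -0.0, -1.0]]
contact_force: [-0.2, -0.5, -0.8]
gripper_width: 0.001
finger_force: 0.0
```

```bash
python3 look.py red_done
```

```text
4.3667 [475.6   7.8 115.7] [[-0.992, 0.129, -0.001], [0.129, 0.992, -0.0], [0.001, -0.0, -1.0]] [-0.19 -0.53 -0.79] 0.0005257041270334214
```

View pics/red_done.png

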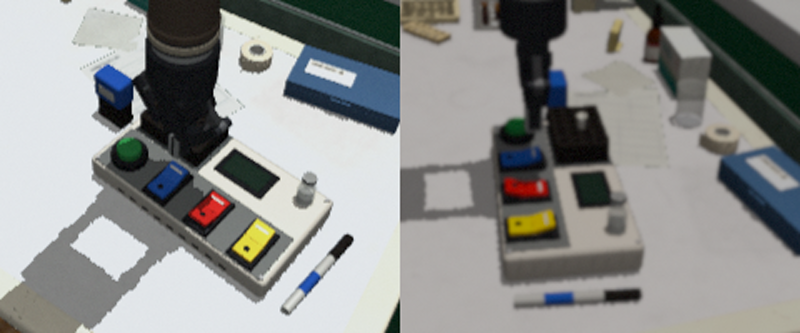

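The red rocker (about 210,210 left view) now has its front half raised, so it is on. Yellow is unchanged and the fingers stand over blue.

Call:
arm_command(series="0 0 0 -0.7 0 0 0; 0 0 0 -1.4 0 0 0; 0 0 0 -2.1 0 0 0; 0 0 0 -2.6 0 0 0; 0 0 0 -3 0 0 0; 0 0 0 -3.3 0 0 0; 0 0 0 -3.6 0 0 0; 0 0 0 -3.9 0 0 0; 0 0 0 -4.1 0 0 0; 0 0 0 -4.1 0 0 0")

```text
time_s: 5.3
ee_pos: [476.4, 7.2, 76.0]
ee_rot: [[-0.992, 0.13, -0.0], [0.13, 0.992, -0.0], [-0.0, -0.0, -1.0]]
contact_force: [-2.7, -1.5, 6.8]
gripper_width: 0.005
finger_force: 3.1
```

Call:
arm_command(series="0 0 0 -0.05 0 0 0; 0 0 0 -0.1 0 0 0; 0 0 0 -0.1 0 0 0; 0 0 0 -0.1 0 0 0; 0 0 0 -0.1 0 0 0; 0 0 0 -0.1 0 0 0; 0 0 0 -0.1 0 0 0; 0 0 0 -0.1 0 0 0; 0 0 0 -0.1 0 0 0; 0 0 0 -0.1 0 0 0")

```text
time_s: 6.13
ee_pos: [476.4, 7.2, 75.9]
ee_rot: [[-0.992, 0.13, 0.0], [0.13, 0.992, -0.0], [-0.0, -0.0, -1.0]]
contact_force: [-3.7, -0.3, 12.7]
gripper_width: -0.004
finger_force: 6.2
```

Call:
arm_command(series="0 0 0 1.5 0 0 0; 0 0 0 3 0 0 0; 0 0 0 4.2 0 0 0; 0 -0.1 1 4.2 0 0 0; 0 -0.3 2.5 4.2 0 0 0; 0 -0.5 4 4.2 0 0 0; 0 -0.7 5.5 4.2 0 0 0; 0 -0.8 6.5 4.2 0 0 0; 0 -0.8 6.5 4.2 0 0 0; 0 -0.8 6.5 4.2 0 0 0")

```text
time_s: 6.97
ee_pos: [467.6, 72.9, 115.8]
ee_rot: [[-0.992, 0.129, -0.001], [0.129, 0.992, -0.0], [0.001, -0.0, -1.0]]
contact_force: [0.7, 0.5, 0.3]
gripper_width: -0.001
finger_force: 0.0
```

```bash
python3 look.py blue_done
```

```text
6.9667 [467.6  72.9 115.8] [[-0.992, 0.129, -0.001], [0.129, 0.992, -0.0], [0.001, -0.0, -1.0]] [0.7  0.54 0.25] -0.0010744592346366465
```

View pics/blue_done.png

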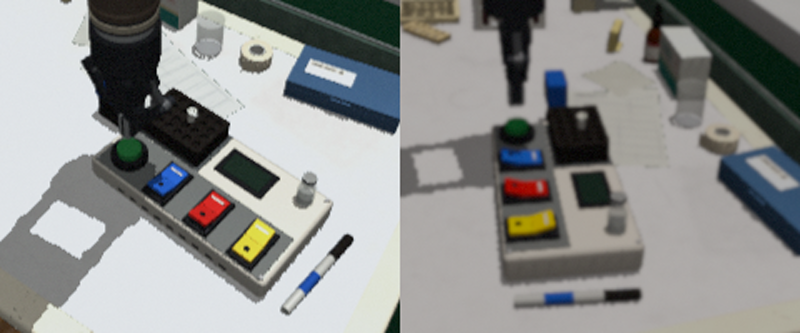

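Red and blue (167,182 left view) both have their fronts up, yellow is unchanged, and the fingers stand over the green key at 128,152.

Call:
arm_command(series="0 0 0 -0.7 0 0 0; 0 0 0 -1.4 0 0 0; 0 0 0 -2 0 0 0; 0 0 0 -2.5 0 0 0; 0 0 0 -2.8 0 0 0; 0 0 0 -3 0 0 0; 0 0 0 -3.2 0 0 0; 0 0 0 -3.4 0 0 0; 0 0 0 -3.4 0 0 0; 0 0 0 -3.4 0 0 0")

```text
time_s: 7.9
ee_pos: [467.6, 72.2, 82.4]
ee_rot: [[-0.991, 0.13, -0.001], [0.13, 0.991, -0.0], [0.001, -0.0, -1.0]]
contact_force: [-3.2, -1.3, 4.7]
gripper_width: 0.0
finger_force: 2.0
```

Call:
arm_command(series="0 0 0 -0.05 0 0 0; 0 0 0 -0.1 0 0 0; 0 0 0 -0.15 0 0 0; 0 0 0 -0.2 0 0 0; 0 0 0 -0.25 0 0 0; 0 0 0 -0.3 0 0 0; 0 0 0 -0.3 0 0 0; 0 0 0 -0.3 0 0 0; 0 0 0 -0.3 0 0 0; 0 0 0 -0.3 0 0 0")

```text
time_s: 8.73
ee_pos: [467.9, 72.4, 80.8]
ee_rot: [[-0.991, 0.13, -0.001], [0.13, 0.991, -0.0], [0.001, -0.0, -1.0]]
contact_force: [-8.0, -1.6, 16.8]
gripper_width: 0.001
finger_force: 8.2
```

```bash
python3 look.py final
```

```text
8.7333 [467.9  72.4  80.8] [[-0.991, 0.13, -0.001], [0.13, 0.991, -0.0], [0.001, -0.0, -1.0]] [-8.01 -1.6  16.82] 0.0009047702834112227
```

View pics/final.png

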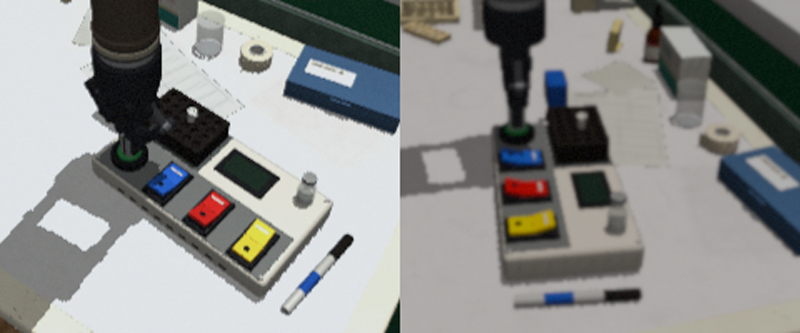

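The fingers hold the green key down (128,155 left view), red and blue are on, yellow is off, and the loose items haven't moved. One more held call makes sure of the 0.3 s, then I hand in.

Call:
arm_command(series="0 0 0 0 0 0 0; 0 0 0 0 0 0 0; 0 0 0 0 0 0 0; 0 0 0 0 0 0 0; 0 0 0 0 0 0 0; 0 0 0 0 0 0 0; 0 0 0 0 0 0 0; 0 0 0 0 0 0 0; 0 0 0 0 0 0 0; 0 0 0 0 0 0 0")

```text
time_s: 9.67
ee_pos: [468.0, 72.3, 80.9]
ee_rot: [[-0.991, 0.13, -0.001], [0.13, 0.991, -0.0], [0.001, -0.0, -1.0]]
contact_force: [-7.6, -2.0, 16.2]
gripper_width: 0.003
finger_force: 8.2
```

```bash
python3 -c "
from workcell import r
print(r.read_state()['contact_force']); print(r.hand_in())"
```

```text
[-7.55569269 -1.96295934 16.18587139]
the job is handed in; nothing more can be done
None
```

I switched on the red rocker and then the blue one, left yellow off, and handed in at about 9.7 s with the fingers holding the green start key down at about 16 N; the hand-in gave no verdict.

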